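# Build up the press stack for a pulley bearing

### The arm

A 6-joint arm with a two-finger parallel gripper is mounted at the origin on a cart in front of the work surface, level with it; the furniture and walls round the work are solid. World frame = base frame: x ahead of the robot, y to its left, z up, the work surface at z = 0. Lengths are in m, angles in degrees, forces in N, time in s.
With the tool pointing down it reaches from about 0.4 to 0.825 m from the base axis. Payload 7 kg.
Tool frame: the origin (TCP) lies midway between the tips of the shut fingers; the grasp point (between the pads) lies r.grip_depth behind it (r.grip_depth is the distance from the TCP to the grasp point, in m); z points along the fingers, y is the line along which they close (so a half turn about z gives the same grasp; the last joint's range is limited). The gripper opens to 88 mm and grips with 3 to 60 N. Pads are 19 mm wide; open, the fingers measure 130 mm over their backs; the gripper's body (78 mm by 193 mm) begins 47 mm behind the grasp point.
Start: joints at [86.408, 20.546, 0.682, 0, -70.136, -16.507], TCP at [0.232, 0.634, 0.227] pointing down, gripper open.
Joint ranges: [-176.03, 176.03], [-82.01, 121.73], [-58.28, 71.71], [-173.87, 95.51], [-174.79, -0.11], [-173.66, 173.66]. Speed limits (degrees/s): [136.94, 136.94, 172.46, 180, 180, 180].

### API

Orientations are given as [roll, pitch, yaw] about the fixed x, y, z axes, in that order (R = Rz(yaw) Ry(pitch) Rx(roll)).
In Python, from plant import r gives the robot as it stands.
- The arm moves only by the tool shift_gripper, called after "Call:" as name(argument=value, ...), one argument or row to a line, values as JSON. Schema: {"type":"object","properties":{"offsets":{"type":"object","properties":{"plan":{"type":"array","items":{"type":"array","items":{"type":"number"},"minItems":6,"maxItems":6},"minItems":1,"maxItems":12}},"additionalProperties":false,"required":["plan"]},"finger_gap":{"type":"number"},"grip_force":{"type":"number"},"only":{"type":"string"},"quiet":{"type":"boolean"},"lines":{"type":"string"}},"required":["offsets"],"additionalProperties":false}. offsets is an object whose key "plan" holds a list of rows, 1 to 12 of them, each of 6 numbers: dx, dy, dz in fractions of the full range, 1 being 0.6 m, then a rotation vector rx, ry, rz in normalised numbers (1 is 180 degrees); each row is the pose to reach, as a shift and turn from the pose commanded when the call began, along the tool's axes at that moment; what a row does not reach only later rows make up. A row lasts 1/12 s, in which the tool goes at most 0.0417 m and 7.16 degrees, less where a joint would pass 70% of its speed; a pose out of reach is approached as far as the arm can. finger_gap is the finger opening in m, set as the call begins (left out keeps the last). The fingers move at their own pace and stop on an object; grip_force is the grip in N (left out, the last holds). Time passes only in rows, so rows that do not move let the fingers close. The tool returns the time, the measured TCP pose, the force, the opening and the grip force at its end. only (a regular expression) keeps the lines of the reply that match it, lines (a string "A,B") keeps lines A to B, and quiet returns only ok. Input that does not fit is refused with a message, and nothing moves.
- r.get_state(): the state, without advancing time (a new reading comes with each control period).
- r.capture(name): name is "scene" or "top" or "wrist"; returns a dict with "frame" (420x560x3 uint8, red, green, blue), "z_map" (420x560 float32, m along the optical axis (not along the pixel's ray), 0 where there is no reading), "fx", "fy", "cx", "cy" (pixels), "cam_to_world" (4x4, takes a point from camera to world coordinates). Camera axes: x right, y down, z forward; pixel columns grow to the right and rows downward; lengths in m; the calibration is good to about 2 mm. A picture is of the moment at which its call begins.
- r.close_job(): hands the job in; it is judged then, once.
The state is a dict: "time_s": time; "joints": joint angles; "qd": joint speeds; "joint_torque": joint torques, N m; "tcp_pos": TCP position; "eef_rot": TCP orientation; "contact_force": force on the tool from outside, world axes, zero at the start; "moment": the same for the moment, N m; "gripper_width": finger opening in m; "gripper_force": force on a finger pad.
Only numpy, scipy, OpenCV 4.12 (cv2) and the standard library are available. Lean on these libraries where they do the work, as an engineer would, in place of code of your own. Each camera call takes 0.05 s, during which the arm holds its last target. There are 200 camera calls.

### The job

Get the blue idler pulley ready for pressing in its ball bearing. On the steel press plate, from the bottom up and in this order, seat the white support ring flat round the plate's raised register, set the pulley in the ring with its spigot down, start the bearing level in the recess on top of the pulley, and last stand the wide-shouldered steel driver on the bearing with its pilot down in the bore. Leave the narrow brass driver in the wooden stand and the carton, caliper and solvent bottle where they are, and let go of everything.

Things in the scene. Friction and masses are not known exactly. Their poses are not given: they have to be found in the camera images.
- press_plate: Square grey steel plate, 110 x 110 x 16 mm, fixed flat on the right bench (top at z = 0). In its middle a round register 40 mm in diameter and 6 mm high (its top 22 mm above the plate's underside), bevelled 1.5 mm. Origin: centre of the underside, z up, x and y along the sides.
- support_ring: Loose plain white plastic ring on the left bench (top at z = 0.002): 64 mm outside diameter, 22 mm high, 44 mm through bore bevelled 2 mm at both ends; same both ways up. Origin: axis at the underside, z up. Seated round the register, its underside is 16 mm above the plate's underside.
- pulley: Loose blue pulley, upright on the left bench: body 60 mm in diameter, 24 mm high, with a belt groove; below it a spigot 40 mm in diameter, 10 mm high. In its top a lead-in recess 43 mm in diameter, 5 mm deep, mouth bevelled 2.5 mm (the bore below is a tight press fit). Origin: axis at the spigot's underside, z up. Seated: spigot in the ring's bore, body on the ring, origin 12 mm above the ring's.
- bearing: Loose double-row ball bearing, steel rings and dark seals, lying flat on the left bench: 40 mm outside diameter, 17.5 mm high, 17 mm bore; lower edge bevelled 1.8 mm, upper bore edge 2 mm. Origin: axis at the underside, z up. Started in the pulley it rests on the recess floor, origin 29 mm above the pulley's, 12.5 mm proud.
- wide_driver: Loose bright steel driver, upright in one hole of the wooden stand: pilot 14 mm in diameter, 12 mm long with tapered tip; above it a flat shoulder 38 mm in diameter, 10 mm thick; then a knurled stem 26 mm in diameter, 38 mm long, to hold it by (60 mm in all). Origin: axis at the pilot's tip, z up. On the bearing the shoulder rests on its top, origin 5.5 mm above the bearing's.
- narrow_driver: Loose brass driver in the other hole of the stand, not wanted here: like the steel one but with a shoulder of only 24 mm and a stem of 20 mm. Origin: on the axis at the pilot's tip.
- driver_stand: Light wooden block, 56 x 124 x 20 mm, fixed on the right bench, with two 18 mm holes 32 mm either side of its centre along its y axis; each holds a driver, the shoulder resting on the block. Origin: centre of the underside, z up.
- bearing_carton: White carton, 60 x 100 x 46 mm, a bystander on the left bench. Origin: centre of the underside.
- caliper: Steel vernier caliper, 66 x 200 x 11 mm, lying flat on the left bench, a bystander. Origin: centre of the underside.
- solvent_bottle: White dispenser bottle with a steel lid, 63 mm in diameter, 124 mm high, standing on the right bench's near end beside the bench supply, a bystander. Origin: centre of the underside.

How it is judged (in metres and radians):
On the way, in this order (a step that is already met when the one before it is completed fails the run):
1. The white support ring lies seated on the plate round its register, let go (horizontal distance between support_ring and press_plate below 0.004 m and z of support_ring in the frame of press_plate between 0.0135 and 0.0185 m and angle between support_ring's own z axis and vertical below 0.06 rad and contact force between the fingers and support_ring below 0.5 N and linear speed of support_ring below 0.02 m/s), for 0.2 s.
2. The pulley sits in the support ring, spigot down and flange on the ring, let go (horizontal distance between pulley and support_ring below 0.004 m and z of pulley in the frame of support_ring between 0.0095 and 0.0145 m and angle between pulley's own z axis and vertical below 0.06 rad and contact force between the fingers and pulley below 0.5 N and linear speed of pulley below 0.02 m/s), for 0.2 s.
3. The bearing lies square in the pulley's lead-in recess, let go (horizontal distance between bearing and pulley below 0.0035 m and z of bearing in the frame of pulley between 0.0268 and 0.0312 m and angle between bearing's own z axis and vertical below 0.06 rad and contact force between the fingers and bearing below 0.5 N and linear speed of bearing below 0.02 m/s), for 0.2 s.
At the end, for the whole second after the job is handed in: Ring round the plate's register, pulley in ring (each 4 mm off centre, 2.5 mm in height), bearing in the pulley's recess, wide driver on the bearing with pilot in the bore (each 3.5 mm, 2.2 mm); all within 0.06 rad of upright, still, not touched by the fingers (all of step 1 and all of step 2 and all of step 3 and horizontal distance between wide_driver and bearing below 0.0035 m and z of wide_driver in the frame of bearing between 0.0033 and 0.0077 m and angle between wide_driver's own z axis and vertical below 0.06 rad and contact force between the fingers and wide_driver below 0.5 N and linear speed of wide_driver below 0.02 m/s).
It fails at once if the narrow brass driver is taken out of its stand (distance of narrow_driver from where it was at the start of the episode above 0.03 m).
It fails at once if the white carton is pushed out of place (distance of bearing_carton from where it was at the start of the episode above 0.03 m).
It fails at once if the caliper is pushed out of place (distance of caliper from where it was at the start of the episode above 0.03 m).
It fails at once if the solvent bottle is pushed out of place (distance of solvent_bottle from where it was at the start of the episode above 0.03 m).
It also fails if it takes over 115 s, if anything falls off the work surface, if the arm or the gripper's body presses on something with over 40 N, if the wrist force passes 120 N, or if a joint passes its speed limit or range.

## Working session

There is one attempt and no reset: what is moved stays moved. The work goes in short steps, Python scripts to look and compute and a tool call to move; the robot and the scene stay as the last step left them, time stands still between calls to the robot, and variables do not carry over. Pictures are saved under pics/ and viewed, at most 16 in all, crops included, and the job is handed in when it is done.

```bash
mkdir -p pics; ls; python3 - <<'E'
from plant import r
import cv2,numpy as np
s=r.get_state();print(s,r.grip_depth)
for n in("scene","top","wrist"):
    c=r.capture(n);cv2.imwrite(f"pics/{n}0.png",c["frame"][:,:,::-1]);np.savez(f"{n}0.npz",**c);print(n,c["fx"],c["cam_to_world"].round(3).tolist())
E
```

```text
pics
{'time_s': 0.0, 'joints': array([ 8.64060013e+01,  2.05923614e+01,  6.34256727e-01, -1.95619493e-02,
       -7.01362066e+01, -1.65059626e+01]), 'qd': array([ 0.02258255, -0.06746153,  0.06781444, -0.07230609,  0.07866949,
        0.093075  ]), 'joint_torque': array([ 9.57072116e-04, -5.82713234e+01,  2.93070441e+01,  6.99766651e+00,
        7.16846334e-03, -1.57981781e-04]), 'tcp_pos': array([0.231841  , 0.63341813, 0.22561766]), 'eef_rot': array([ 1.79904350e+02, -9.16618339e-03, -2.01066157e+01]), 'contact_force': array([ 0.39664506,  0.27102753, -0.42486884]), 'moment': array([ 0.00438088, -0.0007207 ,  0.02601917]), 'gripper_force': 0.0, 'gripper_width': 0.08753934921771968} 0.0188
scene 427.8514035870873 [[0.899, -0.198, 0.39, 0.083], [-0.437, -0.403, 0.804, -0.789], [-0.002, -0.894, -0.449, 0.56], [0.0, 0.0, 0.0, 1.0]]
top 400.26570990824706 [[0.009, -0.993, 0.12, 0.36], [-1.0, -0.01, -0.006, 0.156], [0.007, -0.12, -0.993, 1.314], [0.0, 0.0, 0.0, 1.0]]
wrist 310.3579469311153 [[-0.344, -0.905, -0.25, 0.299], [-0.939, 0.332, 0.089, 0.607], [0.003, 0.266, -0.964, 0.384], [0.0, 0.0, 0.0, 1.0]]
```

View pics/top0.png

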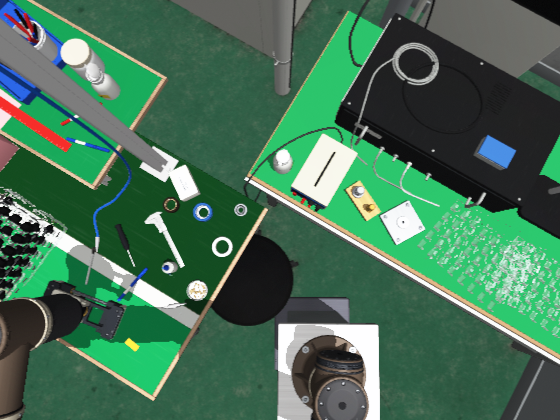

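View pics/scene0.png

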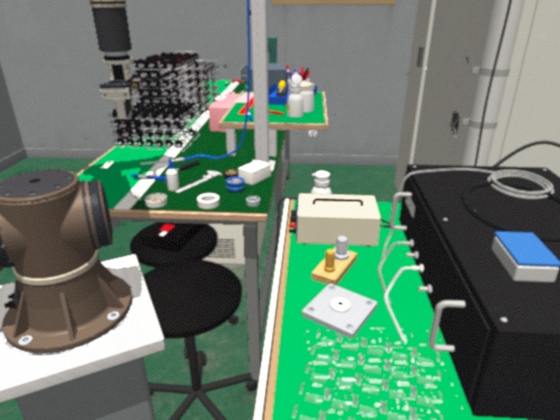

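View pics/wrist0.png

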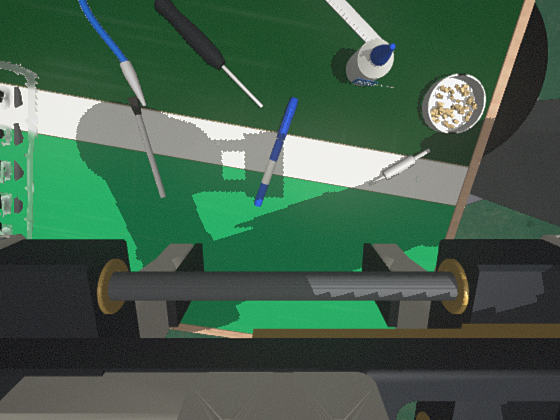

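```bash
cat > h.py <<'E'
import numpy as np,cv2
def pts(c):
    z=c["z_map"].astype(float);v,u=np.mgrid[0:z.shape[0],0:z.shape[1]]
    P=np.stack([(u-c["cx"])/c["fx"]*z,(v-c["cy"])/c["fy"]*z,z,np.ones_like(z)],-1)
    return (P@np.array(c["cam_to_world"]).T)[...,:3]
def ray(c,u,v,h):
    "world point on plane z=h seen at pixel u,v"
    T=np.array(c["cam_to_world"]);d=T[:3,:3]@[(u-c["cx"])/c["fx"],(v-c["cy"])/c["fy"],1];o=T[:3,3]
    return o+d*(h-o[2])/d[2]
E
python3 - <<'E'
from h import *
c=dict(np.load("top0.npz"));P=pts(c)
f=c["frame"][:,:,::-1]
a=cv2.resize(f[145:275,135:265],None,fx=6,fy=6,interpolation=2)[:600]
cv2.imwrite("pics/a.png",cv2.resize(f[170:270,140:270],None,fx=6,fy=6,interpolation=cv2.INTER_CUBIC))
cv2.imwrite("pics/b.png",cv2.resize(f[140:250,320:440],None,fx=5,fy=5,interpolation=cv2.INTER_CUBIC))
for n,u,v in [("ring",222,246),("pul",203,212),("bear",241,210),("brown",171,205),("plate",404,222),("carton",184,183),("cal",165,235),("d1",358,190),("d2",369,205),("bot",283,160)]:
    p=P[v-8:v+9,u-8:u+9].reshape(-1,3);print(n,P[v,u].round(3),p[:,2].min().round(3),p[:,2].max().round(3),ray(c,u,v,0).round(3))
E
```

```text
ring [0.394 0.343 0.001] -0.005 1.314 [0.394 0.343 0.   ]
pul [0.504 0.408 0.005] -0.006 1.314 [0.505 0.409 0.   ]
bear [0.513 0.283 0.002] -0.006 1.314 [0.513 0.284 0.   ]
brown [0.527 0.514 0.004] -0.006 0.026 [0.527 0.515 0.   ]
plate [ 0.477 -0.249  0.02 ] 0.01 1.314 [ 0.478 -0.255  0.   ]
carton [0.592 0.463 0.048] 0.003 0.054 [0.601 0.475 0.   ]
cal [0.427 0.527 0.011] -0.005 0.015 [0.428 0.53  0.   ]
d1 [ 0.572 -0.091  0.069] -0.003 1.314 [ 0.584 -0.104  0.   ]
d2 [ 0.526 -0.127  0.06 ] -0.002 1.314 [ 0.534 -0.14   0.   ]
bot [0.653 0.147 0.122] -0.001 1.314 [0.683 0.146 0.   ]
```

View pics/a.png

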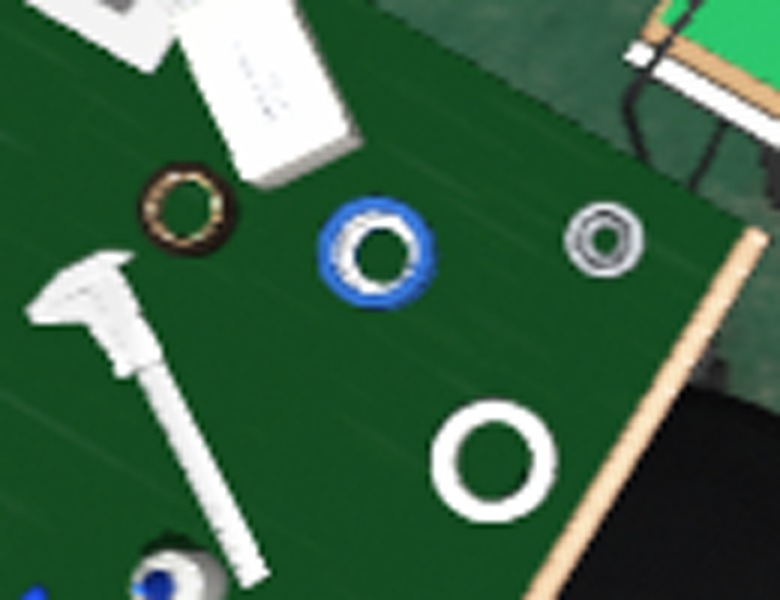

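View pics/b.png

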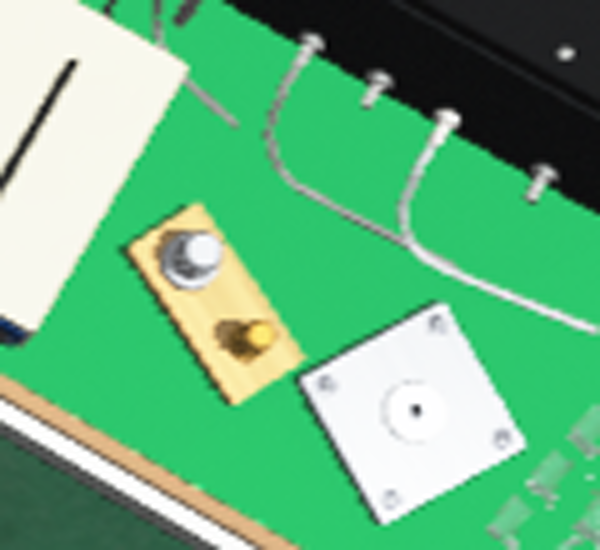

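```bash
python3 - <<'E'
from h import *
c=dict(np.load("top0.npz"));P=pts(c)
A=lambda x,y,s,o:((x+.5)/s-.5+o[0],(y+.5)/s-.5+o[1])
for n,x,y,h in [("ring",493,461,.024),("pul",377,252,.036),("bear",605,239,.0195),("cartonfront",260,185,.048),("cartoncorner",360,140,.048)]:
    print(n,ray(c,*A(x,y,6,(140,170)),h).round(4))
for n,x,y,h in [("plate",415,410,.022),("p1",437,323,.016),("p2",327,383,.016),("p3",390,498,.016),("p4",503,438,.016),("wide",203,249,.068),("narrow",264,333,.068),("s1",202,205,.02),("s2",305,357,.02),("s3",234,404,.02),("s4",125,248,.02),("supR",188,66,.09),("supF",38,335,.09),("blk",320,60,.1),("blk2",555,190,.1)]:
    u,v=A(x,y,5,(320,140));print(n,ray(c,u,v,h).round(4),P[int(v),int(u)].round(3))
E
```

```text
ring [0.3919 0.3403 0.024 ]
pul [0.5023 0.4036 0.036 ]
bear [0.5125 0.2836 0.0195]
cartonfront [0.5362 0.4646 0.048 ]
cartoncorner [0.5609 0.4123 0.048 ]
plate [ 0.4777 -0.2435  0.022 ] [ 0.479 -0.24   0.027]
p1 [ 0.5356 -0.2613  0.016 ] [ 0.536 -0.26   0.02 ]
p2 [ 0.4954 -0.1882  0.016 ] [ 0.496 -0.187  0.019]
p3 [ 0.4208 -0.2275  0.016 ] [ 0.421 -0.226  0.016]
p4 [ 0.4605 -0.3023  0.016 ] [ 0.461 -0.302  0.015]
wide [ 0.5743 -0.0978  0.068 ] [ 0.575 -0.097  0.07 ]
narrow [ 0.5212 -0.1354  0.068 ] [ 0.522 -0.134  0.069]
s1 [ 0.6118 -0.1074  0.02  ] [ 0.617 -0.111  0.002]
s2 [ 0.5119 -0.1732  0.02  ] [ 0.512 -0.172  0.019]
s3 [ 0.4806 -0.1263  0.02  ] [ 0.483 -0.126  0.013]
s4 [ 0.5826 -0.0564  0.02  ] [ 0.586 -0.057  0.004]
supR [ 0.6867 -0.0855  0.09  ] [ 0.713 -0.102  0.002]
supF [0.5157 0.0094 0.09  ] [0.518 0.009 0.083]
blk [ 0.6888 -0.166   0.1   ] [ 0.717 -0.19   0.003]
blk2 [ 0.608  -0.3098  0.1   ] [ 0.624 -0.333  0.034]
```

```bash
python3 - <<'E'
from h import *
P=np.concatenate([pts(dict(np.load(f"{n}0.npz"))).reshape(-1,3) for n in("top","scene")])
P=P[P[:,2]<1.0]
a=np.radians(-29);e=np.array([np.cos(a),np.sin(a)]);n=np.array([-e[1],e[0]])
for nm,c in [("plate",(.478,-.2445)),("wide",(.5735,-.098)),("ring",(.392,.34)),("pul",(.502,.404)),("bear",(.5125,.2836))]:
    d=P[:,:2]-c;x=d@e;y=d@n;m=(abs(y)<.045)&(abs(x)<.16)
    print(nm,[(round(lo,2),P[m&(x>=lo)&(x<lo+.02),2].max(initial=-1).round(3)) for lo in np.arange(-.16,.16,.02)])
    m=(abs(x)<.05);print("  n",[(round(lo,2),P[m&(y>=lo)&(y<lo+.02),2].max(initial=-1).round(3)) for lo in np.arange(-.14,.14,.02)])
d=P[:,:2]-(.392,.34)
E
```

```text
plate [(np.float64(-0.16), np.float64(0.004)), (np.float64(-0.14), np.float64(0.008)), (np.float64(-0.12), np.float64(0.01)), (np.float64(-0.1), np.float64(0.011)), (np.float64(-0.08), np.float64(0.021)), (np.float64(-0.06), np.float64(0.023)), (np.float64(-0.04), np.float64(0.022)), (np.float64(-0.02), np.float64(0.028)), (np.float64(-0.0), np.float64(0.032)), (np.float64(0.02), np.float64(0.024)), (np.float64(0.04), np.float64(0.022)), (np.float64(0.06), np.float64(0.02)), (np.float64(0.08), np.float64(0.015)), (np.float64(0.1), np.float64(0.013)), (np.float64(0.12), np.float64(0.011)), (np.float64(0.14), np.float64(0.065))]
  n [(np.float64(-0.14), np.float64(0.064)), (np.float64(-0.12), np.float64(0.061)), (np.float64(-0.1), np.float64(0.03)), (np.float64(-0.08), np.float64(0.03)), (np.float64(-0.06), np.float64(0.023)), (np.float64(-0.04), np.float64(0.023)), (np.float64(-0.02), np.float64(0.028)), (np.float64(0.0), np.float64(0.032)), (np.float64(0.02), np.float64(0.022)), (np.float64(0.04), np.float64(0.024)), (np.float64(0.06), np.float64(0.022)), (np.float64(0.08), np.float6
[... 4340 characters left out ...]
(0.1), np.float64(0.019)), (np.float64(0.12), np.float64(0.018)), (np.float64(0.14), np.float64(0.02))]
  n [(np.float64(-0.14), np.float64(-0.225)), (np.float64(-0.12), np.float64(-0.225)), (np.float64(-0.1), np.float64(-0.222)), (np.float64(-0.08), np.float64(0.009)), (np.float64(-0.06), np.float64(0.011)), (np.float64(-0.04), np.float64(0.014)), (np.float64(-0.02), np.float64(0.022)), (np.float64(0.0), np.float64(0.024)), (np.float64(0.02), np.float64(0.019)), (np.float64(0.04), np.float64(0.008)), (np.float64(0.06), np.float64(0.041)), (np.float64(0.08), np.float64(0.038)), (np.float64(0.1), np.float64(0.039)), (np.float64(0.12), np.float64(0.039)), (np.float64(0.14), np.float64(0.051))]
```

Careful with the scale: shifts go in shares of 0.6 m and turns go in shares of 180 degrees. That gives: 0.251 m / 0.6 = 0.4183, 0.026 m / 0.6 = 0.0433, 99 degrees / 180 = 0.55.

Call:
shift_gripper(
  offsets={"plan":[[0.4183, 0.3683, 0.0433, 0, 0, 0.55], [0.4183, 0.3683, 0.0433, 0, 0, 0.55], [0.4183, 0.3683, 0.0433, 0, 0, 0.55], [0.4183, 0.3683, 0.0433, 0, 0, 0.55], [0.4183, 0.3683, 0.0433, 0, 0, 0.55], [0.4183, 0.3683, 0.0433, 0, 0, 0.55], [0.4183, 0.3683, 0.0433, 0, 0, 0.55], [0.4183, 0.3683, 0.0433, 0, 0, 0.55], [0.4183, 0.3683, 0.0433, 0, 0, 0.55], [0.4183, 0.3683, 0.0433, 0, 0, 0.55], [0.4183, 0.3683, 0.0433, 0, 0, 0.55], [0.4183, 0.3683, 0.0433, 0, 0, 0.55]]},
  finger_gap=0.088,
)

```text
time_s: 1.15
tcp_pos: [0.3919, 0.3395, 0.2005]
eef_rot: [180.0, -0.0, -106.5]
contact_force: [-0.0, -0.2, 0.1]
gripper_width: 0.0877
gripper_force: 0.0
```

Scaled: 13 degrees / 180 = 0.0722.

Call:
shift_gripper(
  offsets={"plan":[[0, 0, 0, 0, 0, 0.0722], [0, 0, 0, 0, 0, 0.0722], [0, 0, 0, 0, 0, 0.0722], [0, 0, 0, 0, 0, 0.0722]]},
)

```text
time_s: 1.48
tcp_pos: [0.3916, 0.3399, 0.2004]
eef_rot: [180.0, -0.0, -118.9]
contact_force: [-0.5, 0.2, -0.3]
gripper_width: 0.0875
gripper_force: 0.0
```

```bash
python3 - <<'E'
from plant import r
from h import *
s=r.get_state();print(s["tcp_pos"],s["eef_rot"],s["joints"])
c=r.capture("wrist");cv2.imwrite("pics/w1.png",c["frame"][:,:,::-1]);np.savez("w1.npz",**c)
E
```

```text
[0.39164986 0.33994313 0.20043216] [ 1.79997047e+02 -1.67035510e-02 -1.18855597e+02] [ 6.26602266e+01  6.92724753e+00 -2.10555182e+01 -3.84198458e-03
 -6.20338539e+01 -9.15140217e+01]
```

View pics/w1.png

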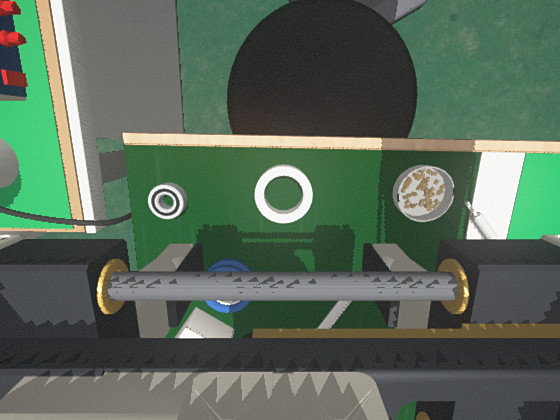

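```bash
python3 - <<'E'
from h import *
c=dict(np.load("w1.npz"));P=pts(c)
print(ray(c,284,193.5,.024),ray(c,167.5,201,.0195),ray(c,228,285,.036))
# ring by segmentation
f=c["frame"].astype(int);m=(f.min(-1)>190);m[:150]=0;m[235:]=0;m[:,:240]=0;m[:,330:]=0
k,_=cv2.findContours(m.astype(np.uint8),0,2);k=max(k,key=cv2.contourArea);e=cv2.fitEllipse(k);print(e,ray(c,*e[0],.024))
c=dict(np.load("top0.npz"));f=c["frame"].astype(int);m=(f.min(-1)>190);w=np.zeros_like(m);w[232:260,208:236]=1
k,_=cv2.findContours((m&w).astype(np.uint8),0,2);k=max(k,key=cv2.contourArea);e=cv2.fitEllipse(k);print(e,ray(c,*e[0],.024))
w=np.zeros_like(m);w[200:225,190:216]=1;m=(f[...,2]>f[...,0]+50)&w
k,_=cv2.findContours((m).astype(np.uint8),0,2);k=max(k,key=cv2.contourArea);e=cv2.fitEllipse(k);print(e,ray(c,*e[0],.034))
E
```

```text
[0.39044752 0.3394788  0.024     ] [0.50984522 0.28465499 0.0195    ] [0.49791086 0.40062087 0.036     ]
((283.1567077636719, 194.13006591796875), (56.19775390625, 56.69597625732422), 79.37075805664062) [0.39160453 0.33965236 0.024     ]
((221.70623779296875, 246.47178649902344), (19.114980697631836, 19.673370361328125), 77.14075469970703) [0.39174755 0.34048465 0.024     ]
((202.32766723632812, 211.75973510742188), (18.44862937927246, 20.267444610595703), 103.28123474121094) [0.50196447 0.40428964 0.034     ]
```

Scaled: 0.195 m / 0.6 = 0.325, 0.185 m / 0.6 = 0.3083.

Call:
shift_gripper(
  offsets={"plan":[[0, 0, 0.2667, 0, 0, 0], [0, 0, 0.2667, 0, 0, 0], [0, 0, 0.2667, 0, 0, 0], [0, 0, 0.2667, 0, 0, 0], [0, 0, 0.3083, 0, 0, 0], [0, 0, 0.325, 0, 0, 0], [0, 0, 0.325, 0, 0, 0], [0, 0, 0.325, 0, 0, 0]]},
)

```text
time_s: 2.2
tcp_pos: [0.3919, 0.3403, 0.0056]
eef_rot: [-180.0, -0.0, -118.9]
contact_force: [0.6, -0.5, 0.4]
gripper_width: 0.0876
gripper_force: 0.0
```

Call:
shift_gripper(
  offsets={"plan":[[0, 0, 0, 0, 0, 0], [0, 0, 0, 0, 0, 0], [0, 0, 0, 0, 0, 0], [0, 0, 0, 0, 0, 0], [0, 0, 0, 0, 0, 0], [0, 0, 0, 0, 0, 0]]},
  finger_gap=0.055,
  grip_force=25,
)

```text
time_s: 2.7
tcp_pos: [0.3919, 0.3405, 0.0062]
eef_rot: [-180.0, 0.1, -119.0]
contact_force: [-2.1, 0.5, 6.2]
gripper_width: 0.0635
gripper_force: 25.0
```

Scaled: 0.47 m / 0.6 = 0.7833, -0.359 m / 0.6 = -0.5983.

Call:
shift_gripper(
  offsets={"plan":[[0, 0, -0.05, 0, 0, 0], [0, 0, -0.1167, 0, 0, 0], [0, 0, -0.1833, 0, 0, 0], [0.05, -0.0383, -0.25, 0, 0, 0], [0.7833, -0.5983, -0.25, 0, 0, 0], [0.7833, -0.5983, -0.25, 0, 0, 0], [0.7833, -0.5983, -0.25, 0, 0, 0], [0.7833, -0.5983, -0.25, 0, 0, 0], [0.7833, -0.5983, -0.25, 0, 0, 0], [0.7833, -0.5983, -0.25, 0, 0, 0], [0.7833, -0.5983, -0.25, 0, 0, 0], [0.7833, -0.5983, -0.25, 0, 0, 0]]},
)

```text
time_s: 3.7
tcp_pos: [0.4438, -0.02, 0.1519]
eef_rot: [-180.0, 0.0, -119.0]
contact_force: [1.6, 0.4, -0.7]
gripper_width: 0.0635
gripper_force: 25.0
```

```bash
python3 - <<'E'
from plant import r
import numpy as np
s=r.get_state();p=s["tcp_pos"];y=np.radians(s["eef_rot"][2]);d=np.array([.478,-.2445])-p[:2]
print(d@[np.cos(y),np.sin(y)],d@[np.sin(y),-np.cos(y)],s["eef_rot"])
E
```

```text
0.17977807153975994 -0.13877559804102746 [-1.79973964e+02  4.09966168e-02 -1.19007231e+02]
```

Scaled: 0.18 m / 0.6 = 0.3, -0.138 m / 0.6 = -0.23.

```bash
cat > go.py <<'E'
import sys,numpy as np
from plant import r
s=r.get_state();p=s["tcp_pos"];y=np.radians(s["eef_rot"][2]);t=np.array([float(a) for a in sys.argv[1:4]]);d=t-p
print("tool d",round(d[:2]@[np.cos(y),np.sin(y)],4),round(d[:2]@[np.sin(y),-np.cos(y)],4),round(-d[2],4),s["eef_rot"].round(2))
E
```

Call:
shift_gripper(
  offsets={"plan":[[0.3, -0.23, 0, 0, 0, 0], [0.3, -0.23, 0, 0, 0, 0], [0.3, -0.23, 0, 0, 0, 0], [0.3, -0.23, 0, 0, 0, 0], [0.3, -0.23, 0, 0, 0, 0], [0.3, -0.23, 0, 0, 0, 0], [0.3, -0.23, 0, 0, 0, 0], [0.3, -0.23, 0, 0, 0, 0]]},
)

```text
time_s: 4.37
tcp_pos: [0.4768, -0.2434, 0.1509]
eef_rot: [179.9, -0.0, -119.2]
contact_force: [-1.0, 0.4, 0.3]
gripper_width: 0.0631
gripper_force: 25.0
```

```bash
python3 go.py .478 -.2445 .15
python3 - <<'E'
from plant import r
from h import *
c=r.capture("wrist");cv2.imwrite("pics/w2.png",c["frame"][:,:,::-1]);np.savez("w2.npz",**c)
E
```

```text
tool d 0.0004 -0.0016 0.0009 [ 1.7993e+02 -2.0000e-02 -1.1921e+02]
```

View pics/w2.png

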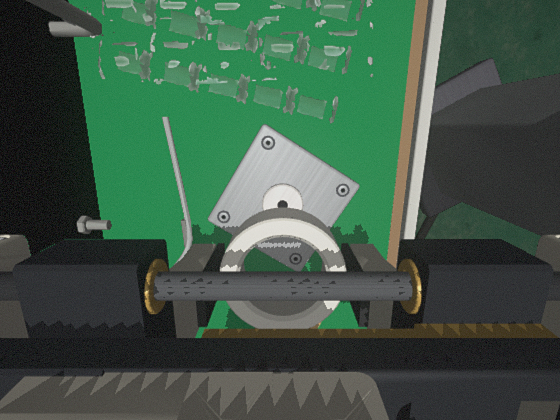

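```bash
python3 - <<'E'
from h import *
c=dict(np.load("w2.npz"))
S=np.array([ray(c,u,v,.016) for u,v in [(268,143),(343,190),(223.5,217),(295.5,258.5)]]);print(S.round(4),S.mean(0).round(4),ray(c,283,206,.022).round(4))
f=c["frame"].astype(int);m=(f.min(-1)>190)
E
```

```text
[[ 0.4609 -0.3007  0.016 ]
 [ 0.42   -0.227   0.016 ]
 [ 0.5349 -0.2602  0.016 ]
 [ 0.4941 -0.1866  0.016 ]] [ 0.4775 -0.2436  0.016 ] [ 0.4774 -0.2427  0.022 ]
```

Scaled: 0.13 m / 0.6 = 0.2167, -0.001 m / 0.6 = -0.0017.

Call:
shift_gripper(
  offsets={"plan":[[0, -0.0017, 0.0667, 0, 0, 0], [0, -0.0017, 0.1333, 0, 0, 0], [0, -0.0017, 0.1833, 0, 0, 0], [0, -0.0017, 0.2, 0, 0, 0], [0, -0.0017, 0.205, 0, 0, 0], [0, -0.0017, 0.21, 0, 0, 0], [0, -0.0017, 0.2133, 0, 0, 0], [0, -0.0017, 0.2167, 0, 0, 0], [0, -0.0017, 0.2167, 0, 0, 0]]},
)

```text
time_s: 5.17
tcp_pos: [0.4792, -0.2431, 0.0233]
eef_rot: [-179.9, 0.0, -119.0]
contact_force: [-1.0, -0.1, 3.9]
gripper_width: 0.0632
gripper_force: 25.0
```

Scaled: 0.003 m / 0.6 = 0.005, 0.002 m / 0.6 = 0.0033.

Call:
shift_gripper(
  offsets={"plan":[[0, 0, 0.0017, 0, 0, 0], [0, 0, 0.0033, 0, 0, 0], [0, 0, 0.005, 0, 0, 0], [0, 0, 0.005, 0, 0, 0]]},
)

```text
time_s: 5.5
tcp_pos: [0.4785, -0.2434, 0.0207]
eef_rot: [-179.9, -0.0, -119.0]
contact_force: [-5.4, -1.3, 13.6]
gripper_width: 0.0631
gripper_force: 25.0
```

```bash
python3 go.py .478 -.2437 .02
```

```text
tool d 0.0005 0.0003 0.0007 [-1.7992e+02 -1.0000e-02 -1.1902e+02]
```

Scaled: -0.14 m / 0.6 = -0.2333, -0.11 m / 0.6 = -0.1833.

Call:
shift_gripper(
  offsets={"plan":[[0, 0, 0, 0, 0, 0], [0, 0, 0, 0, 0, 0], [0, 0, 0, 0, 0, 0], [0, 0, 0, 0, 0, 0], [0, 0, -0.05, 0, 0, 0], [0, 0, -0.1167, 0, 0, 0], [0, 0, -0.1833, 0, 0, 0], [0, 0, -0.2333, 0, 0, 0], [0, 0, -0.2333, 0, 0, 0]]},
  finger_gap=0.088,
)

```text
time_s: 6.25
tcp_pos: [0.4821, -0.2439, 0.1656]
eef_rot: [-179.4, 0.1, -119.0]
contact_force: [1.4, -0.7, -0.1]
gripper_width: 0.0878
gripper_force: 0.0
```

```bash
python3 - <<'E'
from plant import r
from h import *
c=r.capture("wrist");np.savez("w3.npz",**c);P=pts(c)
t=r.capture("top");np.savez("t3.npz",**t)
cv2.imwrite("pics/w3.png",np.hstack([cv2.resize(c["frame"][150:330,180:390],None,fx=2,fy=2),cv2.resize(t["frame"][185:245,365:445],(360,360)[::1],interpolation=2)])[:,:,::-1])
E
```

```text
(no output)
```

View pics/w3.png

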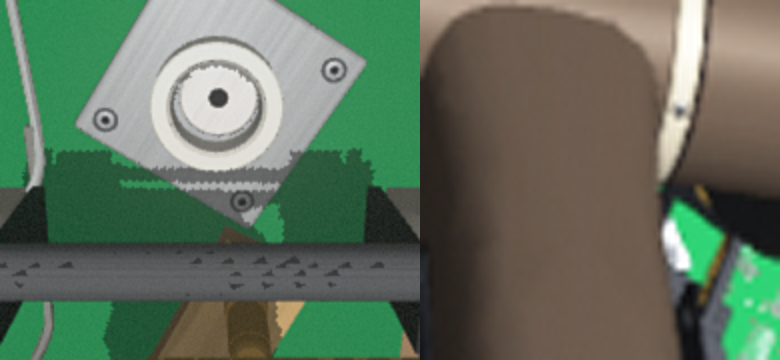

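```bash
python3 - <<'E'
from h import *
c=dict(np.load("w3.npz"));P=pts(c)
C=ray(c,288.3,201.8,.038);print(C, ray(c,289,198.5,.022))
d=np.hypot(*(P[...,:2]-C[:2]).transpose(2,0,1));m=(d>.025)&(d<.03)&(P[...,2]>.02)&(P[...,2]<.08)
q=P[m];A=np.c_[q[:,:2]-C[:2],np.ones(len(q))];print(np.linalg.lstsq(A,q[:,2],rcond=None)[0],len(q))
m=(d>.042)&(d<.055)&(abs(P[...,2])<.08);print("plate",np.median(P[m][:,2]))
E
python3 go.py .502 .404 .166
```

```text
[ 0.47770858 -0.24507207  0.038     ] [ 0.47726446 -0.24418366  0.022     ]
[0.03104769 0.03516934 0.03797131] 1028
plate 0.01666252796033635
tool d -0.5765 0.2942 -0.0058 [-1.7980e+02  1.0000e-01 -1.1904e+02]
```

Scaled: -0.5765 m / 0.6 = -0.9608, 0.294 m / 0.6 = 0.49.

Call:
shift_gripper(
  offsets={"plan":[[-0.9608, 0.49, 0, 0, 0, 0], [-0.9608, 0.49, 0, 0, 0, 0], [-0.9608, 0.49, 0, 0, 0, 0], [-0.9608, 0.49, 0, 0, 0, 0], [-0.9608, 0.49, 0, 0, 0, 0], [-0.9608, 0.49, 0, 0, 0, 0], [-0.9608, 0.49, 0, 0, 0, 0], [-0.9608, 0.49, 0, 0, 0, 0], [-0.9608, 0.49, 0, 0, 0, 0], [-0.9608, 0.49, 0, 0, 0, 0], [-0.9608, 0.49, 0, 0, 0, 0], [-0.9608, 0.49, 0, 0, 0, 0]]},
)

```text
time_s: 7.35
tcp_pos: [0.4949, 0.2586, 0.1571]
eef_rot: [180.0, -0.1, -119.0]
contact_force: [1.4, -0.6, -0.2]
gripper_width: 0.0875
gripper_force: 0.0
```

```bash
python3 go.py .502 .404 .17
```

```text
tool d -0.1306 0.0643 -0.0129 [ 1.7995e+02 -1.2000e-01 -1.1903e+02]
```

Scaled: -0.1306 m / 0.6 = -0.2177, 0.0643 m / 0.6 = 0.1072.

Call:
shift_gripper(
  offsets={"plan":[[-0.2177, 0.1072, -0.0217, 0, 0, 0], [-0.2177, 0.1072, -0.0217, 0, 0, 0], [-0.2177, 0.1072, -0.0217, 0, 0, 0], [-0.2177, 0.1072, -0.0217, 0, 0, 0], [-0.2177, 0.1072, -0.0217, 0, 0, 0], [-0.2177, 0.1072, -0.0217, 0, 0, 0], [-0.2177, 0.1072, -0.0217, 0, 0, 0]]},
)

```text
time_s: 7.93
tcp_pos: [0.5025, 0.4014, 0.1699]
eef_rot: [180.0, -0.2, -119.0]
contact_force: [-0.4, -0.8, 0.7]
gripper_width: 0.0874
gripper_force: 0.0
```

```bash
python3 go.py .502 .404 .17
python3 - <<'E'
from plant import r
from h import *
c=r.capture("wrist");np.savez("w4.npz",**c)
f=c["frame"].astype(int);m=(f[...,2]>f[...,0]+50)&(f[...,2]>f[...,1]+20);
k,_=cv2.findContours(m.astype(np.uint8),0,2);k=max(k,key=cv2.contourArea);print(cv2.boundingRect(k));e=cv2.fitEllipse(k);print(e,ray(c,*e[0],.034))
cv2.imwrite("pics/w4.png",cv2.resize(c["frame"][140:320,140:420],None,fx=2.5,fy=2.5)[:,:,::-1])
E
```

```text
tool d -0.0021 0.0017 -0.0001 [ 1.7997e+02 -1.7000e-01 -1.1904e+02]
(255, 175, 61, 62)
((284.6486511230469, 205.713134765625), (59.84953308105469, 61.904842376708984), 178.86424255371094) [0.50225619 0.40385622 0.034     ]
```

View pics/w4.png

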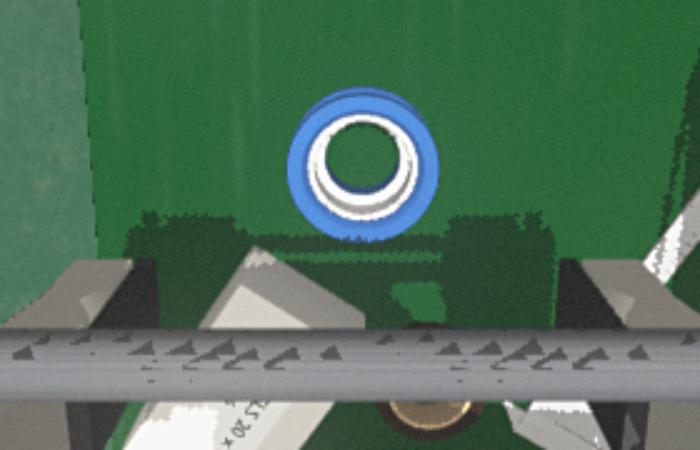

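Scaled: 0.154 m / 0.6 = 0.2567, -0.0024 m / 0.6 = -0.004.

Call:
shift_gripper(
  offsets={"plan":[[-0.004, 0.0027, 0.2167, 0, 0, 0], [-0.004, 0.0027, 0.2167, 0, 0, 0], [-0.004, 0.0027, 0.2167, 0, 0, 0], [-0.004, 0.0027, 0.2333, 0, 0, 0], [-0.004, 0.0027, 0.2567, 0, 0, 0], [-0.004, 0.0027, 0.2567, 0, 0, 0], [-0.004, 0.0027, 0.2567, 0, 0, 0], [-0.004, 0.0027, 0.2567, 0, 0, 0]]},
)

```text
time_s: 8.65
tcp_pos: [0.5036, 0.405, 0.0188]
eef_rot: [-180.0, 0.1, -119.1]
contact_force: [0.3, -0.1, 0.6]
gripper_width: 0.0879
gripper_force: 0.0
```

```bash
python3 go.py .5023 .4042 .016
```

```text
tool d 0.0013 0.0007 0.0028 [-1.7998e+02  8.0000e-02 -1.1907e+02]
```

Scaled: 0.002 m / 0.6 = 0.0033, 0.0006 m / 0.6 = 0.001.

Call:
shift_gripper(
  offsets={"plan":[[0.001, 0, 0.0033, 0, 0, 0], [0.001, 0, 0.0033, 0, 0, 0], [0.001, 0, 0.0033, 0, 0, 0]]},
)

```text
time_s: 8.9
tcp_pos: [0.5029, 0.4048, 0.0166]
eef_rot: [-180.0, 0.1, -119.0]
contact_force: [-0.0, 0.3, 0.6]
gripper_width: 0.0878
gripper_force: 0.0
```

Call:
shift_gripper(
  offsets={"plan":[[0, 0, 0, 0, 0, 0], [0, 0, 0, 0, 0, 0], [0, 0, 0, 0, 0, 0], [0, 0, 0, 0, 0, 0], [0, 0, 0, 0, 0, 0], [0, 0, 0, 0, 0, 0]]},
  finger_gap=0.05,
  grip_force=25,
)

```text
time_s: 9.4
tcp_pos: [0.5026, 0.4046, 0.0156]
eef_rot: [180.0, 0.0, -119.0]
contact_force: [-0.7, 0.2, 1.3]
gripper_width: 0.0592
gripper_force: 25.0
```

```bash
python3 go.py .5023 .4042 .016
```

```text
tool d 0.0005 0.0001 -0.0004 [ 180.      0.   -119.04]
```

Scaled: 0.58 m / 0.6 = 0.9667, -0.293 m / 0.6 = -0.4883.

Call:
shift_gripper(
  offsets={"plan":[[0, 0, -0.05, 0, 0, 0], [0, 0, -0.1167, 0, 0, 0], [0, 0, -0.1833, 0, 0, 0], [0.05, -0.025, -0.25, 0, 0, 0], [0.9667, -0.4883, -0.25, 0, 0, 0], [0.9667, -0.4883, -0.25, 0, 0, 0], [0.9667, -0.4883, -0.25, 0, 0, 0], [0.9667, -0.4883, -0.25, 0, 0, 0], [0.9667, -0.4883, -0.25, 0, 0, 0], [0.9667, -0.4883, -0.25, 0, 0, 0], [0.9667, -0.4883, -0.25, 0, 0, 0], [0.9667, -0.4883, -0.25, 0, 0, 0]]},
)

```text
time_s: 10.4
tcp_pos: [0.4877, 0.0429, 0.1619]
eef_rot: [180.0, 0.0, -119.0]
contact_force: [-0.2, -0.3, -1.4]
gripper_width: 0.0596
gripper_force: 25.0
```

```bash
python3 go.py .4777 -.2445 .15
```

```text
tool d 0.2561 -0.1307 0.0119 [ 1.8000e+02  1.0000e-02 -1.1902e+02]
```

Scaled: 0.256 m / 0.6 = 0.4267, -0.131 m / 0.6 = -0.2183.

Call:
shift_gripper(
  offsets={"plan":[[0.4267, -0.2183, 0.02, 0, 0, 0], [0.4267, -0.2183, 0.02, 0, 0, 0], [0.4267, -0.2183, 0.02, 0, 0, 0], [0.4267, -0.2183, 0.02, 0, 0, 0], [0.4267, -0.2183, 0.02, 0, 0, 0], [0.4267, -0.2183, 0.02, 0, 0, 0], [0.4267, -0.2183, 0.02, 0, 0, 0], [0.4267, -0.2183, 0.02, 0, 0, 0], [0.4267, -0.2183, 0.02, 0, 0, 0], [0.4267, -0.2183, 0.02, 0, 0, 0]]},
)

```text
time_s: 11.23
tcp_pos: [0.4782, -0.2428, 0.1494]
eef_rot: [179.9, -0.0, -119.1]
contact_force: [-0.1, 0.2, -1.2]
gripper_width: 0.0592
gripper_force: 25.0
```

```bash
python3 go.py .4777 -.2445 .15
```

```text
tool d 0.0018 -0.0004 -0.0006 [ 1.7995e+02 -1.0000e-02 -1.1913e+02]
```

Scaled: 0.108 m / 0.6 = 0.18, 0.107 m / 0.6 = 0.1783.

Call:
shift_gripper(
  offsets={"plan":[[0.002, -0.0007, 0.0667, 0, 0, 0], [0.002, -0.0007, 0.1333, 0, 0, 0], [0.002, -0.0007, 0.1533, 0, 0, 0], [0.002, -0.0007, 0.1533, 0, 0, 0], [0.002, -0.0007, 0.16, 0, 0, 0], [0.002, -0.0007, 0.165, 0, 0, 0], [0.002, -0.0007, 0.17, 0, 0, 0], [0.002, -0.0007, 0.175, 0, 0, 0], [0.002, -0.0007, 0.1783, 0, 0, 0], [0.002, -0.0007, 0.18, 0, 0, 0], [0.002, -0.0007, 0.18, 0, 0, 0]]},
)

```text
time_s: 12.15
tcp_pos: [0.4787, -0.2439, 0.0421]
eef_rot: [-180.0, 0.0, -119.0]
contact_force: [-0.3, -0.1, -0.8]
gripper_width: 0.0595
gripper_force: 25.0
```

```bash
python3 go.py .4777 -.2445 .0416
```

```text
tool d 0.001 0.0006 0.0005 [-1.7997e+02  1.0000e-02 -1.1904e+02]
```

Went in freely; about 0.5 mm to go. Release and retreat.

Scaled: 0.001 m / 0.6 = 0.0017, 0.0005 m / 0.6 = 0.0008.

Call:
shift_gripper(
  offsets={"plan":[[0, 0, 0.0008, 0, 0, 0], [0, 0, 0.0017, 0, 0, 0]]},
)

```text
time_s: 12.32
tcp_pos: [0.4787, -0.244, 0.042]
eef_rot: [-180.0, -0.0, -119.0]
contact_force: [-3.8, 4.2, 16.6]
gripper_width: 0.0593
gripper_force: 25.0
```

Call:
shift_gripper(
  offsets={"plan":[[0, 0, 0, 0, 0, 0], [0, 0, 0, 0, 0, 0], [0, 0, 0, 0, 0, 0], [0, 0, 0, 0, 0, 0], [0, 0, -0.05, 0, 0, 0], [0, 0, -0.1167, 0, 0, 0], [0, 0, -0.1833, 0, 0, 0], [0, 0, -0.2167, 0, 0, 0], [0, 0, -0.2167, 0, 0, 0], [0, 0, -0.2167, 0, 0, 0]]},
  finger_gap=0.088,
)

```text
time_s: 13.15
tcp_pos: [0.4793, -0.244, 0.1723]
eef_rot: [-179.8, 0.1, -119.1]
contact_force: [-0.6, 1.0, -0.6]
gripper_width: 0.0874
gripper_force: 0.0
```

```bash
python3 - <<'E'
from plant import r
from h import *
c=r.capture("wrist");np.savez("w5.npz",**c);P=pts(c)
f=c["frame"].astype(int);m=(f[...,2]>f[...,0]+50)&(f[...,2]>f[...,1]+20)
k,_=cv2.findContours(m.astype(np.uint8),0,2);k=max(k,key=cv2.contourArea);e=cv2.fitEllipse(k);C=ray(c,*e[0],.060);print(e,C)
d=np.hypot(*(P[...,:2]-C[:2]).transpose(2,0,1));m=(d>.0245)&(d<.028)&(P[...,2]>.03)&(P[...,2]<.09)
q=P[m];A=np.c_[q[:,:2]-C[:2],np.ones(len(q))];print(np.linalg.lstsq(A,q[:,2],rcond=None)[0],len(q))
E
python3 go.py .5117 .284 .17
```

```text
((283.42626953125, 207.24989318847656), (62.41654968261719, 65.5027847290039), 89.93566131591797) [ 0.47860394 -0.24589453  0.06      ]
[0.08115798 0.1575618  0.05960182] 909
tool d -0.4775 0.2272 0.0009 [-1.7998e+02  3.0000e-02 -1.1906e+02]
```

```bash
python3 - <<'E'
from h import *
c=dict(np.load("w5.npz"));P=pts(c)
cv2.imwrite("pics/w5.png",cv2.resize(c["frame"][150:270,200:370],None,fx=4,fy=4,interpolation=2)[:,:,::-1])
f=c["frame"].astype(int);m=(f[...,2]>f[...,0]+50)&(f[...,2]>f[...,1]+20)&(P[...,2]>.057)&(P[...,2]<.067)
q=P[m];C=q.mean(0);A=np.c_[q[:,:2]-C[:2],np.ones(len(q))];print(C,np.linalg.lstsq(A,q[:,2],rcond=None)[0],len(q))
E
```

```text
[ 0.47867672 -0.24558968  0.06237343] [-0.00495376 -0.00815302  0.06237343] 1364
```

View pics/w5.png

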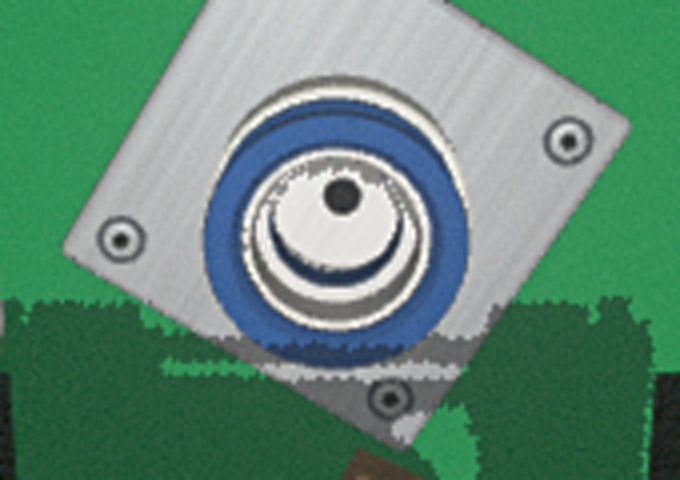

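Scaled: -0.4775 m / 0.6 = -0.7958, 0.227 m / 0.6 = 0.3783.

Call:
shift_gripper(
  offsets={"plan":[[-0.7958, 0.3783, 0, 0, 0, 0], [-0.7958, 0.3783, 0, 0, 0, 0], [-0.7958, 0.3783, 0, 0, 0, 0], [-0.7958, 0.3783, 0, 0, 0, 0], [-0.7958, 0.3783, 0, 0, 0, 0], [-0.7958, 0.3783, 0, 0, 0, 0], [-0.7958, 0.3783, 0, 0, 0, 0], [-0.7958, 0.3783, 0, 0, 0, 0], [-0.7958, 0.3783, 0, 0, 0, 0], [-0.7958, 0.3783, 0, 0, 0, 0], [-0.7958, 0.3783, 0, 0, 0, 0], [-0.7958, 0.3783, 0, 0, 0, 0]]},
)

```text
time_s: 14.2
tcp_pos: [0.509, 0.2567, 0.1691]
eef_rot: [179.9, -0.2, -119.0]
contact_force: [1.7, -0.7, 0.1]
gripper_width: 0.0876
gripper_force: 0.0
```

```bash
python3 go.py .5117 .284 .17; python3 - <<'E'
from h import *
c=dict(np.load("w5.npz"));print(ray(c,284.2,209.4,.062))
E
```

```text
tool d -0.0252 0.0109 -0.0009 [ 1.7994e+02 -1.6000e-01 -1.1903e+02]
[ 0.47870718 -0.24427495  0.062     ]
```

Scaled: -0.025 m / 0.6 = -0.0417, 0.011 m / 0.6 = 0.0183.

Call:
shift_gripper(
  offsets={"plan":[[-0.0417, 0.0183, 0, 0, 0, 0], [-0.0417, 0.0183, 0, 0, 0, 0], [-0.0417, 0.0183, 0, 0, 0, 0], [-0.0417, 0.0183, 0, 0, 0, 0]]},
)

```text
time_s: 14.53
tcp_pos: [0.5117, 0.2816, 0.1691]
eef_rot: [179.9, -0.2, -119.0]
contact_force: [0.5, -0.9, -0.1]
gripper_width: 0.0878
gripper_force: 0.0
```

```bash
python3 go.py .5117 .284 .17
python3 - <<'E'
from plant import r
from h import *
c=r.capture("wrist");np.savez("w6.npz",**c)
cv2.imwrite("pics/w6.png",cv2.resize(c["frame"][165:255,230:340],None,fx=5,fy=5,interpolation=2)[:,:,::-1])
E
```

```text
tool d -0.0021 0.0012 -0.0009 [ 179.94   -0.18 -119.03]
```

View pics/w6.png

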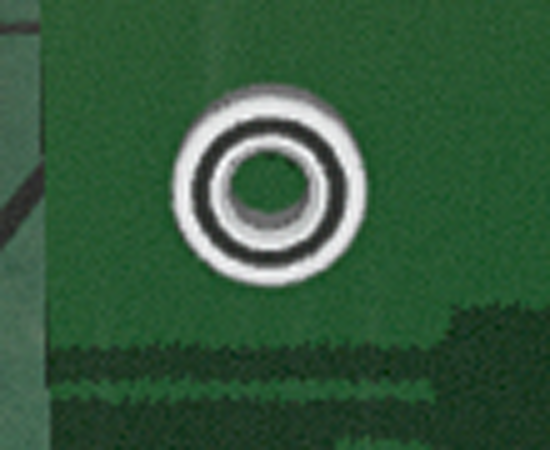

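```bash
python3 - <<'E'
from h import *
c=dict(np.load("w6.npz"));print(ray(c,283.6,203,.0195))
E
python3 go.py .5120 .2837 .0095
```

```text
[0.51266887 0.28418696 0.0195    ]
tool d -0.0022 0.0012 0.1601 [ 1.7996e+02 -1.3000e-01 -1.1907e+02]
```

Careful with the scale: shifts go in shares of 0.6 m and turns go in shares of 180 degrees. That gives: 0.159 m / 0.6 = 0.265, -0.0025 m / 0.6 = -0.0042.

Call:
shift_gripper(
  offsets={"plan":[[-0.0042, 0.0008, 0.2167, 0, 0, 0], [-0.0042, 0.0008, 0.2167, 0, 0, 0], [-0.0042, 0.0008, 0.2167, 0, 0, 0], [-0.0042, 0.0008, 0.2417, 0, 0, 0], [-0.0042, 0.0008, 0.265, 0, 0, 0], [-0.0042, 0.0008, 0.265, 0, 0, 0], [-0.0042, 0.0008, 0.265, 0, 0, 0], [-0.0042, 0.0008, 0.265, 0, 0, 0], [-0.0042, 0.0008, 0.265, 0, 0, 0]]},
)

```text
time_s: 15.33
tcp_pos: [0.5142, 0.2851, 0.0135]
eef_rot: [-180.0, 0.1, -119.1]
contact_force: [-0.2, 0.2, 0.2]
gripper_width: 0.0874
gripper_force: 0.0
```

```bash
python3 go.py .5125 .284 .0095
```

```text
tool d 0.0018 0.001 0.004 [-1.7996e+02  1.4000e-01 -1.1906e+02]
```

Scaled: 0.0015 m / 0.6 = 0.0025, 0.0008 m / 0.6 = 0.0013.

Call:
shift_gripper(
  offsets={"plan":[[0.0013, 0.0008, 0.0025, 0, 0, 0], [0.0013, 0.0008, 0.0025, 0, 0, 0], [0.0013, 0.0008, 0.0025, 0, 0, 0], [0.0013, 0.0008, 0.0025, 0, 0, 0], [0.0013, 0.0008, 0.0025, 0, 0, 0]]},
)

```text
time_s: 15.75
tcp_pos: [0.5126, 0.2844, 0.0106]
eef_rot: [-180.0, 0.0, -119.0]
contact_force: [-0.6, -0.3, 0.6]
gripper_width: 0.0878
gripper_force: 0.0
```

```bash
python3 go.py .5125 .284 .0095
```

```text
tool d 0.0004 -0.0001 0.0011 [-1.7999e+02  2.0000e-02 -1.1904e+02]
```

Scaled: 0.0005 m / 0.6 = 0.0008, 0.0002 m / 0.6 = 0.0003.

Call:
shift_gripper(
  offsets={"plan":[[0.0003, 0, 0.0008, 0, 0, 0], [0.0003, 0, 0.0008, 0, 0, 0], [0.0003, 0, 0.0008, 0, 0, 0], [0.0003, 0, 0.0008, 0, 0, 0], [0.0003, 0, 0.0008, 0, 0, 0], [0.0003, 0, 0.0008, 0, 0, 0], [0.0003, 0, 0.0008, 0, 0, 0], [0.0003, 0, 0.0008, 0, 0, 0], [0.0003, 0, 0.0008, 0, 0, 0]]},
  finger_gap=0.03,
  grip_force=25,
)

```text
time_s: 16.5
tcp_pos: [0.5124, 0.2841, 0.0099]
eef_rot: [-180.0, 0.0, -119.0]
contact_force: [0.2, 0.0, 0.4]
gripper_width: 0.039
gripper_force: 25.0
```

```bash
python3 go.py .5125 .284 .0095
```

```text
tool d 0.0001 -0.0001 0.0004 [-180.      0.   -119.04]
```

Scaled: 0.4786 m / 0.6 = 0.7977, -0.2267 m / 0.6 = -0.3778.

Call:
shift_gripper(
  offsets={"plan":[[0, 0, -0.05, 0, 0, 0], [0, 0, -0.1167, 0, 0, 0], [0, 0, -0.1833, 0, 0, 0], [0.05, -0.0233, -0.25, 0, 0, 0], [0.7977, -0.3778, -0.2667, 0, 0, 0], [0.7977, -0.3778, -0.2667, 0, 0, 0], [0.7977, -0.3778, -0.2667, 0, 0, 0], [0.7977, -0.3778, -0.2667, 0, 0, 0], [0.7977, -0.3778, -0.2667, 0, 0, 0], [0.7977, -0.3778, -0.2667, 0, 0, 0], [0.7977, -0.3778, -0.2667, 0, 0, 0], [0.7977, -0.3778, -0.2667, 0, 0, 0]]},
)

```text
time_s: 17.5
tcp_pos: [0.4884, -0.0766, 0.1641]
eef_rot: [-180.0, 0.0, -119.0]
contact_force: [1.2, -0.0, -1.7]
gripper_width: 0.0387
gripper_force: 25.0
```

```bash
python3 go.py .4787 -.2442 .15
```

```text
tool d 0.1512 -0.0728 0.0141 [-1.7998e+02  2.0000e-02 -1.1902e+02]
```

Scaled: 0.1512 m / 0.6 = 0.252, -0.0728 m / 0.6 = -0.1213.

Call:
shift_gripper(
  offsets={"plan":[[0.252, -0.1213, 0.0233, 0, 0, 0], [0.252, -0.1213, 0.0233, 0, 0, 0], [0.252, -0.1213, 0.0233, 0, 0, 0], [0.252, -0.1213, 0.0233, 0, 0, 0], [0.252, -0.1213, 0.0233, 0, 0, 0], [0.252, -0.1213, 0.0233, 0, 0, 0], [0.252, -0.1213, 0.0233, 0, 0, 0], [0.252, -0.1213, 0.0233, 0, 0, 0]]},
)

```text
time_s: 18.17
tcp_pos: [0.4795, -0.2415, 0.1498]
eef_rot: [180.0, 0.0, -119.0]
contact_force: [0.1, 0.3, -1.6]
gripper_width: 0.0386
gripper_force: 25.0
```

```bash
python3 go.py .4787 -.2442 .15
```

```text
tool d 0.0027 -0.0006 -0.0002 [ 1.80e+02  1.00e-02 -1.19e+02]
```

Scaled: 0.073 m / 0.6 = 0.1217, 0.07 m / 0.6 = 0.1167.

Call:
shift_gripper(
  offsets={"plan":[[0.004, -0.0008, 0.0667, 0, 0, 0], [0.004, -0.0008, 0.1167, 0, 0, 0], [0.004, -0.0008, 0.1217, 0, 0, 0], [0.004, -0.0008, 0.1217, 0, 0, 0], [0.004, -0.0008, 0.1217, 0, 0, 0], [0.004, -0.0008, 0.1217, 0, 0, 0], [0.004, -0.0008, 0.1217, 0, 0, 0]]},
)

```text
time_s: 18.75
tcp_pos: [0.4801, -0.2446, 0.0787]
eef_rot: [-179.8, 0.1, -119.0]
contact_force: [1.1, 0.4, -1.1]
gripper_width: 0.0383
gripper_force: 25.0
```

```bash
python3 go.py .4787 -.2442 .0649
```

```text
tool d 0.0004 0.0014 0.0138 [-1.7982e+02  6.0000e-02 -1.1899e+02]
```

Scaled: 0.0135 m / 0.6 = 0.0225, 0.013 m / 0.6 = 0.0217.

Call:
shift_gripper(
  offsets={"plan":[[0, 0.0012, 0.005, 0, 0, 0], [0, 0.0012, 0.01, 0, 0, 0], [0, 0.0012, 0.0133, 0, 0, 0], [0, 0.0012, 0.0167, 0, 0, 0], [0, 0.0012, 0.02, 0, 0, 0], [0, 0.0012, 0.0217, 0, 0, 0], [0, 0.0012, 0.0225, 0, 0, 0], [0, 0.0012, 0.0225, 0, 0, 0]]},
)

```text
time_s: 19.42
tcp_pos: [0.4781, -0.2445, 0.0651]
eef_rot: [-180.0, -0.0, -119.0]
contact_force: [-7.5, 5.0, 20.3]
gripper_width: 0.0388
gripper_force: 25.0
```

```bash
python3 go.py .4787 -.2442 .0649
```

```text
tool d -0.0006 -0.0004 0.0002 [-1.7997e+02 -2.0000e-02 -1.1900e+02]
```

Scaled: -0.001 m / 0.6 = -0.0017.

Call:
shift_gripper(
  offsets={"plan":[[0, 0, -0.0017, 0, 0, 0], [0, 0, -0.0017, 0, 0, 0]]},
)

```text
time_s: 19.58
tcp_pos: [0.4781, -0.2445, 0.0652]
eef_rot: [-180.0, -0.0, -119.0]
contact_force: [-3.4, 3.6, 12.6]
gripper_width: 0.0388
gripper_force: 25.0
```

Call:
shift_gripper(
  offsets={"plan":[[0, 0, 0, 0, 0, 0], [0, 0, 0, 0, 0, 0], [0, 0, 0, 0, 0, 0], [0, 0, 0, 0, 0, 0], [0, 0, -0.05, 0, 0, 0], [0, 0, -0.1167, 0, 0, 0], [0, 0, -0.1833, 0, 0, 0], [0, 0, -0.2167, 0, 0, 0], [0, 0, -0.2167, 0, 0, 0], [0, 0, -0.2167, 0, 0, 0]]},
  finger_gap=0.07,
)

```text
time_s: 20.42
tcp_pos: [0.4788, -0.2444, 0.1956]
eef_rot: [-179.8, 0.1, -119.0]
contact_force: [-0.6, -0.9, -1.1]
gripper_width: 0.0697
gripper_force: 0.0
```

```bash
python3 - <<'E'
from plant import r
from h import *
c=r.capture("wrist");np.savez("w7.npz",**c);P=pts(c)
cv2.imwrite("pics/w7.png",cv2.resize(c["frame"][150:270,200:370],None,fx=4,fy=4,interpolation=2)[:,:,::-1])
m=(P[...,2]>.070)&(P[...,2]<.080)&(np.hypot(P[...,0]-.4787,P[...,1]+.2442)<.03);q=P[m];C=q.mean(0);A=np.c_[q[:,:2]-C[:2],np.ones(len(q))];print(C,np.linalg.lstsq(A,q[:,2],rcond=None)[0],len(q))
E
python3 go.py .5735 -.0979 .16
```

```text
[ 0.47856037 -0.24488832  0.07466701] [0.0006875  0.00372719 0.07466701] 1184
tool d -0.1743 -0.0125 0.0342 [-1.7999e+02  3.0000e-02 -1.1906e+02]
```

View pics/w7.png

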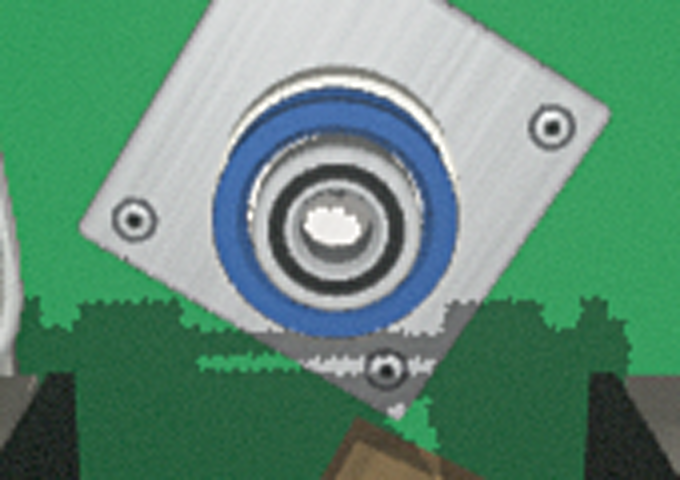

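Call:
shift_gripper(
  offsets={"plan":[[-0.2905, -0.0208, 0, 0, 0, 0], [-0.2905, -0.0208, 0, 0, 0, 0], [-0.2905, -0.0208, 0, 0, 0, 0], [-0.2905, -0.0208, 0, 0, 0, 0], [-0.2905, -0.0208, 0, 0, 0, 0], [-0.2905, -0.0208, 0, 0, 0, 0], [-0.2905, -0.0208, 0, 0, 0, 0], [-0.2905, -0.0208, 0, 0, 0, 0]]},
  finger_gap=0.055,
)

```text
time_s: 21.13
tcp_pos: [0.5727, -0.0985, 0.1931]
eef_rot: [179.9, -0.1, -119.1]
contact_force: [-0.9, -1.1, 0.7]
gripper_width: 0.055
gripper_force: 0.0
```

```bash
python3 go.py .5735 -.0979 .16
python3 - <<'E'
from plant import r
from h import *
c=r.capture("wrist");np.savez("w8.npz",**c);P=pts(c)
cv2.imwrite("pics/w8.png",cv2.resize(c["frame"][130:330,160:400],None,fx=3,fy=3,interpolation=2)[:,:,::-1])
m=(P[...,2]>.063)&(P[...,2]<.074)&(np.hypot(P[...,0]-.5735,P[...,1]+.0979)<.03);q=P[m];print(q.mean(0),np.ptp(q,axis=0),len(q))
print(ray(dict(np.load("w7.npz")),283.6,206.9,.0745))
E
```

```text
tool d -0.001 -0.0004 0.0331 [ 1.7989e+02 -8.0000e-02 -1.1906e+02]
[ 0.57366906 -0.09910398  0.06781505] [0.02550013 0.02553338 0.0077771 ] 569
[ 0.47894127 -0.24451413  0.0745    ]
```

View pics/w8.png

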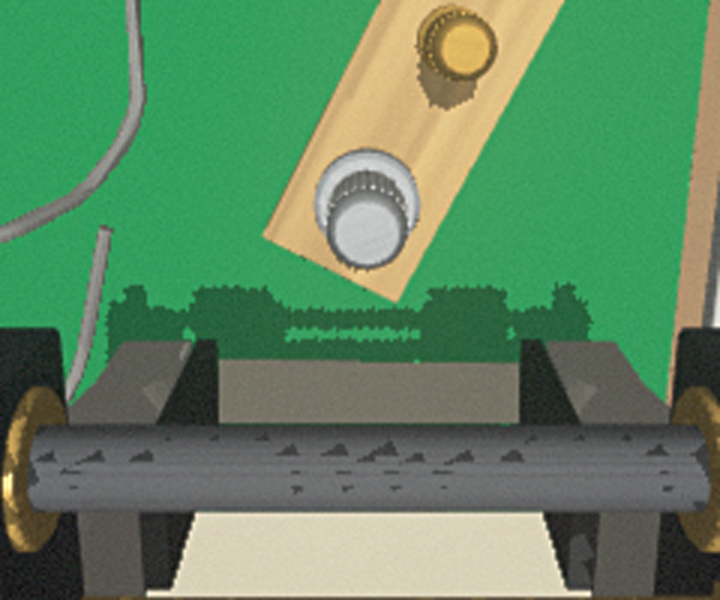

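Scaled: 0.11 m / 0.6 = 0.1833, -0.0005 m / 0.6 = -0.0008.

```bash
python3 -c "
from h import *
print(ray(dict(np.load('w8.npz')),282,206.3,.068))"
```

```text
[ 0.57362925 -0.09894078  0.068     ]
```

Call:
shift_gripper(
  offsets={"plan":[[-0.0008, -0.0008, 0.15, 0, 0, 0], [-0.0008, -0.0008, 0.15, 0, 0, 0], [-0.0008, -0.0008, 0.1833, 0, 0, 0], [-0.0008, -0.0008, 0.1833, 0, 0, 0], [-0.0008, -0.0008, 0.1833, 0, 0, 0], [-0.0008, -0.0008, 0.1833, 0, 0, 0], [-0.0008, -0.0008, 0.1833, 0, 0, 0]]},
)

```text
time_s: 21.77
tcp_pos: [0.5759, -0.0981, 0.0868]
eef_rot: [-179.8, 0.1, -119.1]
contact_force: [-0.1, 0.4, 0.5]
gripper_width: 0.0551
gripper_force: 0.0
```

```bash
python3 go.py .5737 -.0985 .036
```

```text
tool d 0.0014 0.0017 0.0508 [-1.7981e+02  1.1000e-01 -1.1905e+02]
```

Scaled: 0.05 m / 0.6 = 0.0833, 0.001 m / 0.6 = 0.0017.

Call:
shift_gripper(
  offsets={"plan":[[0.0017, 0.0015, 0.05, 0, 0, 0], [0.0017, 0.0015, 0.075, 0, 0, 0], [0.0017, 0.0015, 0.0833, 0, 0, 0], [0.0017, 0.0015, 0.0833, 0, 0, 0], [0.0017, 0.0015, 0.0833, 0, 0, 0], [0.0017, 0.0015, 0.0833, 0, 0, 0], [0.0017, 0.0015, 0.0833, 0, 0, 0]]},
)

```text
time_s: 22.35
tcp_pos: [0.5741, -0.0982, 0.0358]
eef_rot: [-179.9, 0.1, -119.0]
contact_force: [0.2, 0.2, -0.2]
gripper_width: 0.0552
gripper_force: 0.0
```

```bash
python3 go.py .5737 -.0988 .036
```

```text
tool d 0.0008 0.0 -0.0002 [-1.7989e+02  8.0000e-02 -1.1903e+02]
```

Scaled: 0.0003 m / 0.6 = 0.0005.

Call:
shift_gripper(
  offsets={"plan":[[0.0005, 0, 0, 0, 0, 0], [0.0005, 0, 0, 0, 0, 0], [0.0005, 0, 0, 0, 0, 0], [0.0005, 0, 0, 0, 0, 0], [0.0005, 0, 0, 0, 0, 0], [0.0005, 0, 0, 0, 0, 0], [0.0005, 0, 0, 0, 0, 0], [0.0005, 0, 0, 0, 0, 0]]},
  finger_gap=0.015,
  grip_force=30,
)

```text
time_s: 23.02
tcp_pos: [0.5729, -0.0986, 0.0343]
eef_rot: [-180.0, -0.0, -119.0]
contact_force: [-0.7, -0.1, 1.0]
gripper_width: 0.0255
gripper_force: 30.0
```

```bash
python3 go.py .4788 -.2445 .16
```

```text
tool d 0.1733 0.0115 -0.1257 [-180.     -0.   -119.04]
```

Scaled: 0.173 m / 0.6 = 0.2883, -0.05 m / 0.6 = -0.0833.

Call:
shift_gripper(
  offsets={"plan":[[0, 0, -0.0333, 0, 0, 0], [0, 0, -0.0833, 0, 0, 0], [0, 0, -0.15, 0, 0, 0], [0.0083, 0, -0.2, 0, 0, 0], [0.2883, 0.0192, -0.2083, 0, 0, 0], [0.2883, 0.0192, -0.2083, 0, 0, 0], [0.2883, 0.0192, -0.2083, 0, 0, 0], [0.2883, 0.0192, -0.2083, 0, 0, 0], [0.2883, 0.0192, -0.2083, 0, 0, 0], [0.2883, 0.0192, -0.2083, 0, 0, 0], [0.2883, 0.0192, -0.2083, 0, 0, 0], [0.2883, 0.0192, -0.2083, 0, 0, 0]]},
)

```text
time_s: 24.02
tcp_pos: [0.4792, -0.2437, 0.1591]
eef_rot: [180.0, 0.0, -119.0]
contact_force: [-0.5, 0.6, -1.8]
gripper_width: 0.0255
gripper_force: 30.0
```

```bash
python3 go.py .4788 -.2445 .105
python3 - <<'E'
from plant import r
from h import *
c=r.capture("wrist");np.savez("w9.npz",**c);print(r.get_state()["contact_force"])
cv2.imwrite("pics/w9.png",cv2.resize(c["frame"][150:330,180:390],None,fx=3,fy=3,interpolation=2)[:,:,::-1])
E
```

```text
tool d 0.0009 -0.0001 0.0541 [ 179.98    0.   -119.02]
[-0.05309403  0.38539356 -2.21937033]
```

View pics/w9.png

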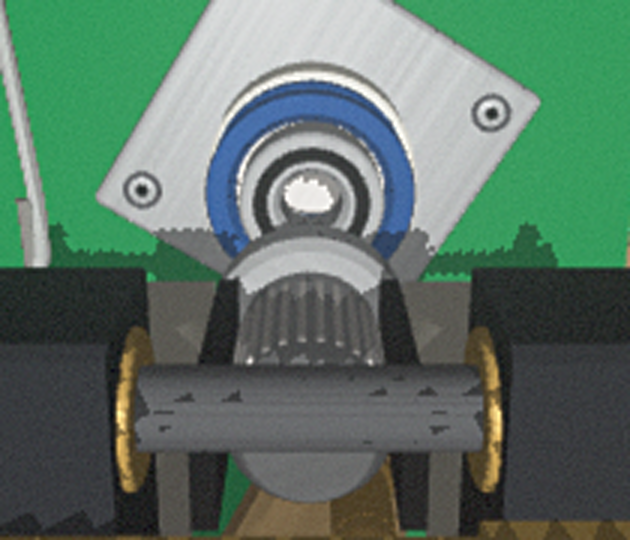

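Scaled: 0.052 m / 0.6 = 0.0867, 0.045 m / 0.6 = 0.075.

Call:
shift_gripper(
  offsets={"plan":[[0.001, 0, 0.05, 0, 0, 0], [0.001, 0, 0.075, 0, 0, 0], [0.001, 0, 0.0867, 0, 0, 0], [0.001, 0, 0.0867, 0, 0, 0], [0.001, 0, 0.0867, 0, 0, 0], [0.001, 0, 0.0867, 0, 0, 0], [0.001, 0, 0.0867, 0, 0, 0], [0.001, 0, 0.0867, 0, 0, 0]]},
)

```text
time_s: 24.73
tcp_pos: [0.4793, -0.2448, 0.1083]
eef_rot: [-179.9, 0.0, -119.0]
contact_force: [0.9, -0.3, -1.8]
gripper_width: 0.0254
gripper_force: 30.0
```

```bash
python3 go.py .4788 -.2445 .0888
```

```text
tool d -0.0 0.0005 0.0195 [-1.7991e+02  3.0000e-02 -1.1903e+02]
```

Scaled: 0.019 m / 0.6 = 0.0317, 0.0185 m / 0.6 = 0.0308.

Call:
shift_gripper(
  offsets={"plan":[[-0.0005, 0.0003, 0.005, 0, 0, 0], [-0.0005, 0.0003, 0.01, 0, 0, 0], [-0.0005, 0.0003, 0.015, 0, 0, 0], [-0.0005, 0.0003, 0.02, 0, 0, 0], [-0.0005, 0.0003, 0.0233, 0, 0, 0], [-0.0005, 0.0003, 0.0267, 0, 0, 0], [-0.0005, 0.0003, 0.0292, 0, 0, 0], [-0.0005, 0.0003, 0.0308, 0, 0, 0], [-0.0005, 0.0003, 0.0317, 0, 0, 0], [-0.0005, 0.0003, 0.0317, 0, 0, 0]]},
)

```text
time_s: 25.57
tcp_pos: [0.4785, -0.2444, 0.0888]
eef_rot: [-180.0, -0.0, -119.0]
contact_force: [-2.0, 0.8, 3.5]
gripper_width: 0.0252
gripper_force: 30.0
```

```bash
python3 go.py .4788 -.2445 .0888
```

```text
tool d -0.0 -0.0003 -0.0 [-1.8000e+02 -1.0000e-02 -1.1903e+02]
```

Seated at the expected height. Release, retreat and check.

Scaled: -0.14 m / 0.6 = -0.2333, -0.11 m / 0.6 = -0.1833.

Call:
shift_gripper(
  offsets={"plan":[[0, 0, 0, 0, 0, 0], [0, 0, 0, 0, 0, 0], [0, 0, 0, 0, 0, 0], [0, 0, 0, 0, 0, 0], [0, 0, -0.05, 0, 0, 0], [0, 0, -0.1167, 0, 0, 0], [0, 0, -0.1833, 0, 0, 0], [0, 0, -0.2333, 0, 0, 0], [0, 0, -0.2333, 0, 0, 0], [0, 0, -0.2333, 0, 0, 0]]},
  finger_gap=0.06,
)

```text
time_s: 26.4
tcp_pos: [0.4797, -0.2446, 0.2305]
eef_rot: [-179.7, 0.1, -119.0]
contact_force: [-0.1, 0.4, -0.3]
gripper_width: 0.0598
gripper_force: 0.0
```

```bash
python3 - <<'E'
from plant import r
from h import *
c=r.capture("wrist");P=pts(c);s=r.capture("scene")
m=(P[...,2]>.116)&(P[...,2]<.13)&(np.hypot(P[...,0]-.4787,P[...,1]+.2444)<.03);q=P[m];print(np.median(q,axis=0),len(q))
f=cv2.resize(c["frame"][130:330,170:390],None,fx=2,fy=2);g=cv2.resize(s["frame"][210:340,285:400],(354,400),interpolation=2)
cv2.imwrite("pics/w10.png",np.hstack([f,g])[:,:,::-1])
E
```

```text
[ 0.478776   -0.24529544  0.12265749] 639
```

View pics/w10.png

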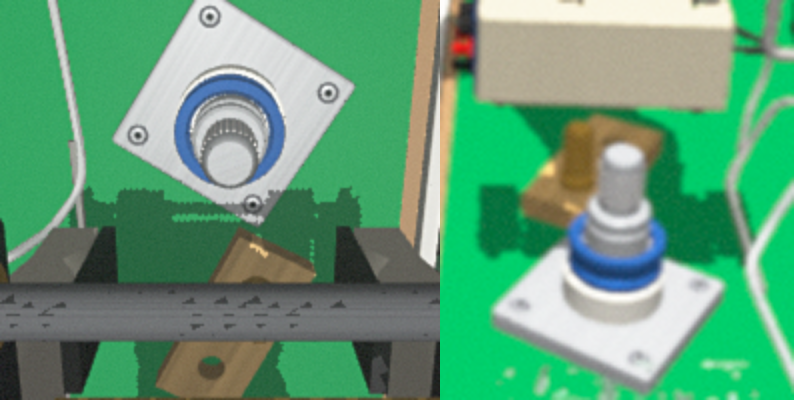

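The picture shows the stack upright, with the driver's top at 0.1227 m against the 0.1225 m expected. The brass driver is still in its stand.

```bash
python3 -c "
from plant import r
print(r.close_job())"
```

```text
the job is handed in; nothing more can be done
None
```

I handed the job in at about 26 s with ring, pulley, bearing and wide driver stacked in order on the press plate, upright and let go. Hand-in returned no verdict. The final pictures and depth readings matched the expected seating heights, and the brass driver is still in its stand. I steered clear of the carton, caliper and bottle but took no closing picture of them.

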